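# Shut and cam-lock the tilt-out bin on the watch bench

### The arm

A 6-joint arm with a two-finger parallel gripper is mounted at the origin on the work surface. World frame = base frame: x ahead of the robot, y to its left, z up, the work surface at z = 0. Lengths are in m, angles in degrees, forces in N, time in s.
With the tool pointing down it reaches from about 0.4 to 0.825 m from the base axis. Payload 7 kg.
Tool frame: the origin (TCP) lies on the centre line of the jaws, within the pads' length; the fingertips stand 14 mm ahead of it and the grasp point (between the pads) lies 5 mm behind it; z points along the fingers, y is the line along which they close (so a half turn about z gives the same grasp; the last joint's range is limited). The gripper opens to 88 mm and grips with 3 to 60 N. Pads are 19 mm wide; open, the fingers measure 130 mm over their backs; the gripper's body (78 mm by 193 mm) begins 47 mm behind the grasp point.
Start: joints at [16.507, 20.546, 0.682, 0, -70.136, -16.507], TCP at [0.675, -0, 0.241] pointing down, gripper open.
Joint ranges: [-176.03, 176.03], [-82.01, 121.73], [-58.28, 71.71], [-173.87, 95.51], [-174.79, -0.11], [-173.66, 173.66]. Speed limits (degrees/s): [136.94, 136.94, 172.46, 180, 180, 180].

### API

Orientations are given as a 3x3 rotation matrix whose columns are the frame's x, y, z axes.
In Python, from bench import state, capture, calibration, sign_off gives the robot as it stands. The module is installed in compiled form; this text tells all that it offers.
- The arm moves only by the tool arm_command, never from a script. Its argument "increments" is a list of rows, each an object with "turn": the turn, a rotation vector about the tool's x, y, z in rad, a list of three; "travel": the shift along the tool's x, y, z in mm, a list of three; "claw": the opening, from 0 (shut) to 1 (fully open). In form: [{"turn": [rx, ry, rz], "travel": [dx, dy, dz], "claw": claw}, ...]. A call has 1 to 20 rows; each row is the pose to reach, as a shift and turn from the pose commanded when the call began, along the tool's axes at that moment; what a row does not reach only later rows make up. A row lasts 1/12 s, in which the tool goes at most 41.7 mm and 7.16 degrees, less where a joint would pass 70% of its speed; a pose out of reach is approached as far as the arm can. A call with a gripper value outside its range is refused whole. The fingers move at their own pace and stop on an object; the grip force is fixed at half the most. Time passes only in rows, so rows that repeat a pose let the fingers close. It gives the time, the measured TCP pose, the force, the opening and the grip force at its end, in the units of the state.
- state(): the state, without advancing time (a new reading comes with each control period).
- capture(name): name is "scene" or "side" or "wrist"; returns the picture (384x512x3 uint8, red, green, blue); there is no depth.
- calibration(name): a dict with "camera_matrix" (3x3 intrinsics, pixels), "extrinsics" (4x4, takes a point from camera to world coordinates); the wrist camera has in their place "mount" (4x4, takes a point from camera to tool coordinates, whose origin is the TCP and whose axes are the flange's). Camera axes: x right, y down, z forward; pixel columns grow to the right and rows downward; lengths in m; the calibration is good to about 2 mm. A picture is of the moment at which its call begins: read the wrist's pose just before it. calibration takes no time and is no camera call.
- sign_off(): hands the job in; it is judged then, once.
The state is a dict: "t": time; "joint_positions": joint angles; "dq": joint speeds; "tau": joint torques, N m; "position": TCP position; "ee_rot": TCP orientation; "wrist_force": force on the tool from outside, world axes, zero at the start; "wrist_torque": the same for the moment, N m; "grip_width": opening from 0.0 (shut) to 1.0 (fully open); "grasp_force": force on a finger pad.
Only numpy, scipy, OpenCV 4.12 (cv2) and the standard library are available. Lean on these libraries where they do the work, as an engineer would, in place of code of your own. Each camera call takes 0.05 s, during which the arm holds its last target. There are 200 camera calls.

### The job

Push the tilted-out grey bin fully shut under its steel ledge, and only then lock it: take the key with the flat bar grip out of its orange block, set its blade in the slot of the cam on the ledge and with it turn the cam clockwise (seen from above) until it stops. Put the key back upright, fully down in the slot of the block it came from, and let go. Do not push the cam with the robot itself, only with the key, and leave the round-knobbed pin wrench and the other things on the bench where they are.

Things in the scene. Friction and masses are not known exactly. Their poses are not given: they have to be found in the camera images.
- housing: Fixed steel housing of the bin, 150 (x) x 224 (y) x 130 mm high, standing on the bench; origin at the centre of its underside; its -x side is the open front, which faces the robot (within 0.3 rad). Its top is the ledge, at 130 mm, on which the cam stands in the centre (0, 0).
- bin (a joint): Tilt of the grey plastic bin in the housing's front, rad: 0 = fully shut (firm stop); starts at 0.28 to 0.5, leaning out to -x of the housing. Hinged along y at its lower edge, 78 mm in front of the housing's origin, 12 mm above the bench. Stays where left; 2 to 4 N at the top moves it. A strap with a lug (top 151 mm) runs from its top edge back over the ledge, 51 mm to the +y side of the middle.
- bin_edge (a point): Middle of the top edge of the bin's front face. The front panel is 206 mm wide, 120 mm high and 6 mm thick; with the bin shut this point is 81 mm in front (-x) of the housing's origin and 134 mm above the bench. Axes of the bin: parallel to the housing's when shut; x points into the housing.
- cam (a joint): Turn of the cam lock, rad, growing clockwise seen from above: 0 = open (slot along the housing's x, tongue to the front), 1.571 = locked against a firm stop (slot and tongue along the housing's y, tongue in front of the bin's lug on the +y side). Starts at 0 to 0.4. Friction 0.2 N m; stays where left. Not to be turned in while the bin is out.
- cam_tongue (a point): End of the cam's tongue, a bar 14 mm wide and 7 mm thick that reaches 58 mm from the cam's axis, under the round slotted head (60 mm across, 20 mm high, its top 167 mm above the bench).
- cam_slot (a point): Centre of the slot's mouth, level with the head's top (167 mm above the bench); x along the slot, z up. The slot is 9 mm wide, 14 mm deep and runs right across the head, open at both ends. The blade has about 0.1 rad of play either way in it, so the key turns a little farther than the cam.
- key_grip (a point): Centre of the blade key's grip. Steel, 104 mm tall, about 0.16 kg, standing upright in its block. Grip: flat bar 60 (x) x 18 (y) x 45 mm high; grasp it across y. Below: stem of 14 mm, 20 mm long, then a collar 52 x 26 x 5 mm that rests on the block (its underside 34 mm above the tip), then the blade. x along the blade's width, z up; a half turn makes no difference.
- key_tip (a point): Middle of the lower end of the key's blade, 81.5 mm below the centre of its grip; same axes. The blade is 40 mm wide (x), 5 mm thick (y), 34 mm long; its last 7 mm are 3 mm thick.
- block_a_mouth (a point): Middle of the slot's mouth, on top of the orange silicone block that holds the blade key (fixed, 100 x 80 x 48 mm, its top 48 mm above the bench). The slot runs along x, 46 x 9 mm, 40 mm deep; in it the key hangs by its collar, blade along the slot, tip 34 mm below the mouth. It stands to the left or right in front of the housing.
- block_b_mouth (a point): The same point of the other, identical block, on the other side, which holds the pin wrench (leave it alone).
- pinwrench_grip (a point): Centre of the round knob (38 mm across, 41 mm high) of the pin wrench, a bystander standing in the other block; 100 mm tall, two thin pins in place of a blade.
- dish: White ceramic dish, 90 mm across, 26 mm high, on the bench in front of the bin; origin at the centre of its underside. Bystander.
- tweezer: Steel tweezer, 135 mm long, 6 mm high, flat on the bench in front of the bin, lying along its x. Bystander.
- loupe: Black eye loupe, 44 mm across, 40 mm high, on the bench beside the housing; origin at the centre of its underside. Bystander.
- caseholder: Aluminium ring-shaped case holder, 52 mm across, 28 mm high, on the bench to the left of the housing; origin at the centre of its underside. Bystander. About 0.15 m behind it stands a fixed silver case press 220 mm tall, its lever up to 300 mm.
- jar: Glass jar with steel lid, 60 mm across, 85 mm high, on the right behind the loupe; origin at the centre of its underside. Bystander.
Things that resemble listed ones, but are neither listed nor needed, are in the scene too. Leave any purple look-alike of the part that bears block_a_mouth alone.

How it is judged:
By the outcome, as a careful person would: the job done as asked, in the order asked, and still so for the second after the job is handed in, with the robot touching nothing.
It also fails if it takes over 67 s, if anything falls off the work surface, if the arm or the gripper's body presses on something with over 40 N, if the wrist force passes 120 N, or if a joint passes its speed limit or range.

## Working session

There is one attempt and no reset: what is moved stays moved. The work goes in short steps, Python scripts to look and compute and a tool call to move; the robot and the scene stay as the last step left them, time stands still between calls to the robot, and variables do not carry over. Pictures are saved under pics/ and viewed, at most 10 in all, crops included, and the job is handed in when it is done.

Besides the shell and the picture viewer there is one more tool, called after "Request:" as name(argument=value, ...) on one line, values as JSON. arm_command: Moves the arm, as the interface text tells. Its arguments: {"type":"object","properties":{"increments":{"type":"array"}},"required":["increments"]}

```bash
mkdir -p pics; python3 - <<'E'
from bench import *
import cv2,numpy as np
s=state();print({k:np.round(v,3).tolist() for k,v in s.items()})
a=[]
for n in("scene","side","wrist"):
    im=capture(n);cv2.imwrite(f"pics/{n}0.png",im[:,:,::-1]);c=calibration(n);print(n,{k:np.round(v,4).tolist() for k,v in c.items()})
E
```

```text
{'t': 0.0, 'joint_positions': [16.509, 20.591, 0.634, -0.02, -70.135, -16.508], 'dq': [0.065, -0.015, -0.115, -0.051, -0.015, -0.074], 'tau': [-0.001, -58.273, 29.306, 6.997, 0.007, -0.0], 'position': [0.675, -0.0, 0.24], 'ee_rot': [[-0.0, -1.0, -0.002], [-1.0, 0.0, -0.0], [0.0, 0.002, -1.0]], 'wrist_force': [-0.419, -0.119, 0.53], 'wrist_torque': [-0.032, 0.021, -0.031], 'grasp_force': 0.0, 'grip_width': 1.001}
scene {'camera_matrix': [[494.1566, 0.0, 257.9514], [0.0, 494.1566, 189.1588], [0.0, 0.0, 1.0]], 'extrinsics': [[0.3689, 0.7913, -0.4875, 1.2384], [0.9294, -0.3173, 0.1882, -0.3078], [-0.0058, -0.5226, -0.8526, 1.4279], [0.0, 0.0, 0.0, 1.0]]}
side {'camera_matrix': [[394.6008, 0.0, 255.154], [0.0, 394.6008, 200.3906], [0.0, 0.0, 1.0]], 'extrinsics': [[0.7559, -0.5158, 0.4031, 0.1238], [-0.6545, -0.5835, 0.4808, -0.5063], [-0.0128, -0.6272, -0.7787, 0.869], [0.0, 0.0, 0.0, 1.0]]}
wrist {'camera_matrix': [[311.1009, 0.0, 259.5903], [0.0, 311.1009, 193.7565], [0.0, 0.0, 1.0]], 'mount': [[-0.0003, -0.9632, -0.2689, 0.0723], [1.0, -0.0001, -0.0008, 0.0005], [0.0007, -0.2689, 0.9632, -0.1448], [0.0, 0.0, 0.0, 1.0]]}
```

View pics/scene0.png

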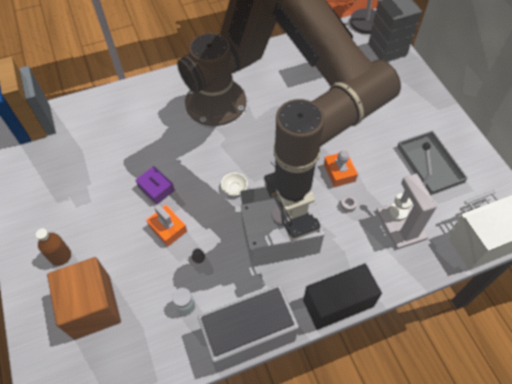

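View pics/side0.png

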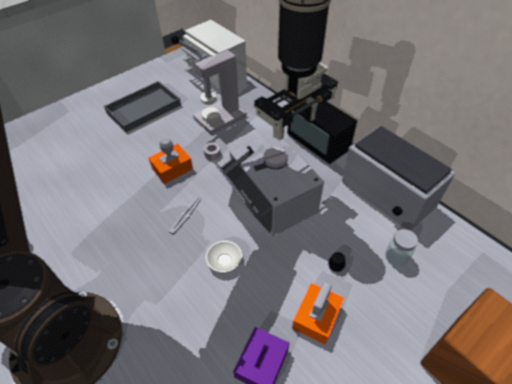

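```bash
python3 - <<'E'
import cv2,numpy as np
S=cv2.imread("pics/side0.png");C=cv2.imread("pics/scene0.png");W=cv2.imread("pics/wrist0.png")
def crop(im,x,y,w,h):return cv2.resize(im[y:y+h,x:x+w],(400,300),interpolation=cv2.INTER_CUBIC)
o=np.vstack([np.hstack([crop(S,280,275,80,60*80//80),crop(S,215,135,120,90)]),np.hstack([crop(C,135,190,80,60),cv2.resize(W,(400,300))])])
cv2.imwrite("pics/m1.png",o)
E
```

```text
(no output)
```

View pics/m1.png

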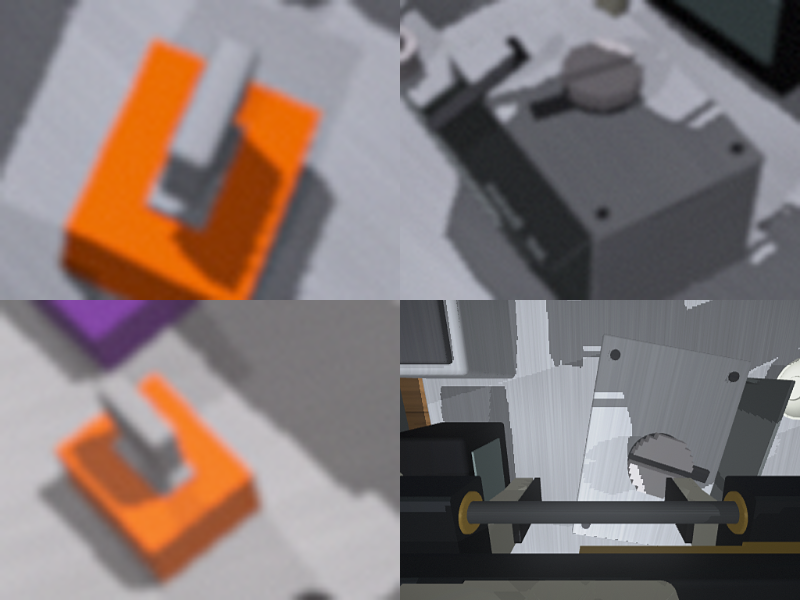

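```bash
cat >h.py <<'E'
from bench import *
import numpy as np,cv2
def cam(n,s=None):
    c=calibration(n);K=np.array(c["camera_matrix"])
    if n!="wrist":return K,np.array(c["extrinsics"])
    s=s or state();T=np.eye(4);T[:3,:3]=s["ee_rot"];T[:3,3]=s["position"]
    return K,T@np.array(c["mount"])
def cast(KT,uv,z):
    K,T=KT;uv=np.atleast_2d(uv).astype(float)
    d=(T[:3,:3]@np.linalg.inv(K)@np.c_[uv,np.ones(len(uv))].T).T
    return T[:3,3]+d*((z-T[2,3])/d[:,2])[:,None]
E
python3 - <<'E'
from h import *
np.set_printoptions(precision=4,suppress=True)
W=cam("wrist");S=cam("side");C=cam("scene")
w=lambda p:(np.array(p)-[400,300])*1.28
p=[(600,335),(752,362),(615,355),(734,377),(587,524)]
print("ledge",cast(W,w(p),.13)[:,:2]);print("cam head wrist",cast(W,w([(661,465)]),.167))
s=lambda p:np.array([280,275])+np.array(p)/5
s2=lambda p:np.array([215,135])+(np.array(p)-[400,0])*.3
c=lambda p:np.array([135,190])+(np.array(p)-[0,300])/5
print("head side",cast(S,s2([(603,75)]),.167))
print("ledge side",cast(S,s2([(602,213),(736,148),(590,236),(762,158)]),.13))
print("bin corners side",cast(S,s2([(440,110),(585,238)]),.13))
print("block side",cast(S,s([(155,38),(320,108),(65,230)]),.048))
print("block scene",cast(C,c([(152,373),(60,450),(258,487),(158,555)]),.048))
print("grip side",cast(S,s([(236,42),(188,160)]),.118));print("grip scene",cast(C,c([(110,380),(165,437)]),.118))
print("tweez/dish",cast(S,[(172,230),(199,200),(224,257)],.01)[:,:2])
E
```

```text
ledge [[ 0.6769 -0.1172]
 [ 0.527  -0.0928]
 [ 0.6622 -0.0993]
 [ 0.5427 -0.0786]
 [ 0.693   0.0882]]
cam head wrist [[0.6193 0.0018 0.167 ]]
head side [[ 0.6162 -0.0032  0.167 ]]
ledge side [[ 0.5463 -0.0793  0.13  ]
 [ 0.6644 -0.0997  0.13  ]
 [ 0.5255 -0.0891  0.13  ]
 [ 0.6716 -0.1195  0.13  ]]
bin corners side [[ 0.5221  0.079   0.13  ]
 [ 0.5216 -0.0881  0.13  ]]
block side [[ 0.4865 -0.2662  0.048 ]
 [ 0.5169 -0.3384  0.048 ]
 [ 0.3924 -0.3039  0.048 ]]
block scene [[ 0.3926 -0.301   0.048 ]
 [ 0.425  -0.3706  0.048 ]
 [ 0.4967 -0.2622  0.048 ]
 [ 0.5187 -0.3334  0.048 ]]
grip side [[ 0.4796 -0.3102  0.118 ]
 [ 0.4268 -0.3328  0.118 ]]
grip scene [[ 0.4307 -0.3265  0.118 ]
 [ 0.4812 -0.3064  0.118 ]]
tweez/dish [[ 0.3378  0.0936]
 [ 0.4514  0.1293]
 [ 0.3905 -0.0621]]
```

Request:
arm_command(increments=[{"turn": [0, 0, -0.12], "travel": [-5, 35, 0], "claw": 0}, {"turn": [0, 0, -0.24], "travel": [-10, 70, 0], "claw": 0}, {"turn": [0, 0, -0.36], "travel": [-15, 105, 0], "claw": 0}, {"turn": [0, 0, -0.48], "travel": [-20, 140, 0], "claw": 0}, {"turn": [0, 0, -0.6], "travel": [-25, 175, 0], "claw": 0}, {"turn": [0, 0, -0.72], "travel": [-30, 210, 0], "claw": 0}, {"turn": [0, 0, -0.84], "travel": [-32, 223, 0], "claw": 0}, {"turn": [0, 0, -0.96], "travel": [-32, 223, 0], "claw": 0}, {"turn": [0, 0, -1.08], "travel": [-32, 223, 0], "claw": 0}, {"turn": [0, 0, -1.2], "travel": [-32, 223, 0], "claw": 0}, {"turn": [0, 0, -1.32], "travel": [-32, 223, 0], "claw": 0}, {"turn": [0, 0, -1.4], "travel": [-32, 223, 0], "claw": 0}, {"turn": [0, 0, -1.4], "travel": [-32, 223, 40], "claw": 0}, {"turn": [0, 0, -1.4], "travel": [-32, 223, 80], "claw": 0}, {"turn": [0, 0, -1.4], "travel": [-32, 223, 110], "claw": 0}, {"turn": [0, 0, -1.4], "travel": [-32, 223, 128], "claw": 0}, {"turn": [0, 0, -1.4], "travel": [-32, 223, 128], "claw": 0}, {"turn": [0, 0, -1.4], "travel": [-32, 223, 128], "claw": 0}])

```text
t: 1.65
position: [0.4516, 0.0317, 0.1123]
ee_rot: [[0.985, -0.17, -0.002], [-0.17, -0.985, -0.001], [-0.002, 0.002, -1.0]]
wrist_force: [0.5, 0.4, 1.6]
grip_width: 0.009
grasp_force: 0.0
```

```bash
python3 - <<'E'
from h import *
s=state();print(s["t"],np.round(s["position"],4),np.round(s["ee_rot"],3).tolist(),np.round(s["joint_positions"],1),np.round(s["wrist_force"],1))
cv2.imwrite("pics/side1.png",cv2.resize(capture("side")[80:290,120:400,::-1],(800,600)))
E
```

```text
1.65 [0.4516 0.0317 0.1123] [[0.985, -0.17, -0.002], [-0.17, -0.985, -0.001], [-0.002, 0.002, -1.0]] [ 29.1   7.2 -36.4   0.  -46.6  51.1] [0.5 0.4 1.6]
```

View pics/side1.png

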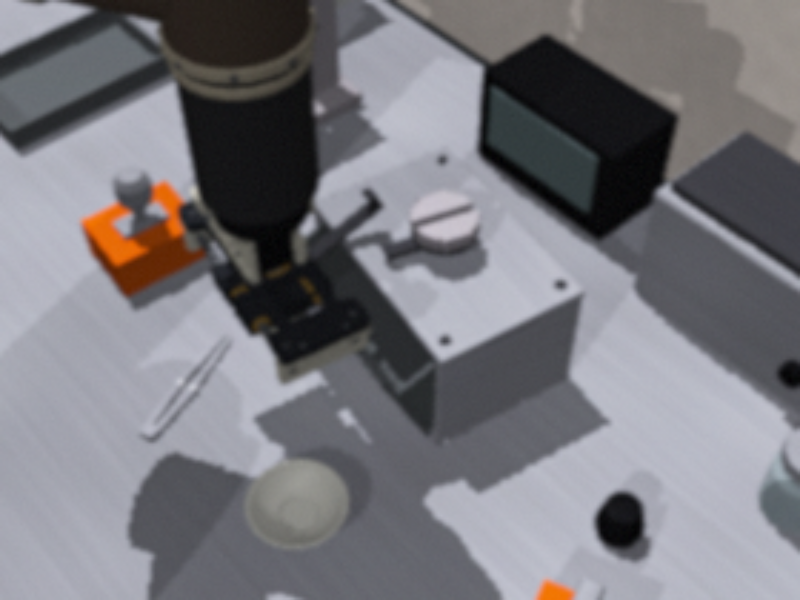

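Request:
arm_command(increments=[{"turn": [0, 0, 0], "travel": [8, 0, 0], "claw": 0}, {"turn": [0, 0, 0], "travel": [16, 0, 0], "claw": 0}, {"turn": [0, 0, 0], "travel": [24, 0, 0], "claw": 0}, {"turn": [0, 0, 0], "travel": [32, 0, 0], "claw": 0}, {"turn": [0, 0, 0], "travel": [40, 0, 0], "claw": 0}, {"turn": [0, 0, 0], "travel": [46, 0, 0], "claw": 0}, {"turn": [0, 0, 0], "travel": [52, 0, 0], "claw": 0}, {"turn": [0, 0, 0], "travel": [58, 0, 0], "claw": 0}, {"turn": [0, 0, 0], "travel": [62, 0, 0], "claw": 0}, {"turn": [0, 0, 0], "travel": [66, 0, 0], "claw": 0}, {"turn": [0, 0, 0], "travel": [69, 0, 0], "claw": 0}, {"turn": [0, 0, 0], "travel": [72, 0, 0], "claw": 0}, {"turn": [0, 0, 0], "travel": [72, 0, 0], "claw": 0}])

```text
t: 2.78
position: [0.5235, 0.0197, 0.1125]
ee_rot: [[0.985, -0.17, 0.0], [-0.17, -0.985, -0.0], [0.0, -0.0, -1.0]]
wrist_force: [1.1, -0.5, 0.6]
grip_width: 0.003
grasp_force: 0.0
```

Request:
arm_command(increments=[{"turn": [0, 0, 0], "travel": [2, 0, 0], "claw": 0}, {"turn": [0, 0, 0], "travel": [4, 0, 0], "claw": 0}, {"turn": [0, 0, 0], "travel": [5, 0, 0], "claw": 0}, {"turn": [0, 0, 0], "travel": [6, 0, 0], "claw": 0}, {"turn": [0, 0, 0], "travel": [6, 0, 0], "claw": 0}])

```text
t: 3.2
position: [0.5287, 0.0187, 0.1125]
ee_rot: [[0.985, -0.17, -0.0], [-0.17, -0.985, -0.0], [-0.0, 0.0, -1.0]]
wrist_force: [-1.4, 0.1, -0.0]
grip_width: 0.004
grasp_force: 1.0
```

```bash
python3 - <<'E'
from h import *
cv2.imwrite("pics/side2.png",cv2.resize(capture("side")[110:260,190:390,::-1],(800,600),interpolation=cv2.INTER_CUBIC))
E
```

```text
(no output)
```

View pics/side2.png

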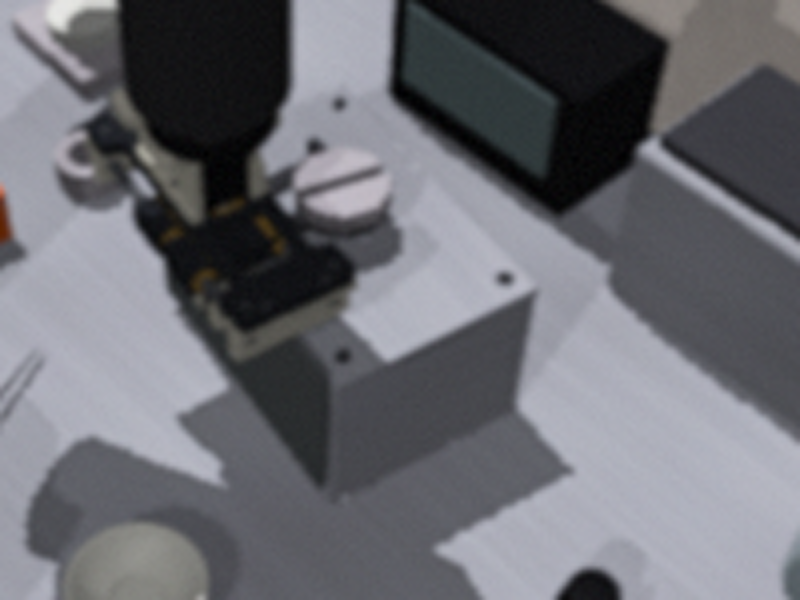

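Request:
arm_command(increments=[{"turn": [0, 0, 0], "travel": [1, 0, 0], "claw": 0}, {"turn": [0, 0, 0], "travel": [2, 0, 0], "claw": 0}, {"turn": [0, 0, 0], "travel": [3, 0, 0], "claw": 0}, {"turn": [0, 0, 0], "travel": [3, 0, 0], "claw": 0}])

```text
t: 3.58
position: [0.5288, 0.0184, 0.1122]
ee_rot: [[0.985, -0.171, -0.005], [-0.171, -0.985, 0.0], [-0.005, 0.001, -1.0]]
wrist_force: [-14.5, 7.9, 10.5]
grip_width: 0.002
grasp_force: 7.9
```

Request:
arm_command(increments=[{"turn": [0, 0, 0], "travel": [-15, 0, 0], "claw": 0}, {"turn": [0, 0, 0], "travel": [-40, 0, 0], "claw": 0}, {"turn": [0, 0, 0], "travel": [-40, 0, -40], "claw": 0}, {"turn": [0, 0, 0], "travel": [-40, 0, -80], "claw": 0.3}, {"turn": [0, 0, -0.1], "travel": [-38, 30, -110], "claw": 0.6}, {"turn": [0, 0, -0.2], "travel": [-36, 70, -138], "claw": 0.6}, {"turn": [0, 0, -0.3], "travel": [-34, 110, -138], "claw": 0.6}, {"turn": [0, 0, -0.4], "travel": [-32, 150, -138], "claw": 0.6}, {"turn": [0, 0, -0.5], "travel": [-30, 190, -138], "claw": 0.6}, {"turn": [0, 0, -0.555], "travel": [-28, 230, -138], "claw": 0.6}, {"turn": [0, 0, -0.555], "travel": [-24, 270, -138], "claw": 0.6}, {"turn": [0, 0, -0.555], "travel": [-20, 310, -138], "claw": 0.6}, {"turn": [0, 0, -0.555], "travel": [-18, 345, -138], "claw": 0.6}, {"turn": [0, 0, -0.555], "travel": [-18, 345, -138], "claw": 0.6}, {"turn": [0, 0, -0.555], "travel": [-18, 345, -138], "claw": 0.6}])

```text
t: 4.83
position: [0.4549, -0.3207, 0.25]
ee_rot: [[0.929, 0.371, -0.0], [0.371, -0.929, -0.0], [-0.0, -0.0, -1.0]]
wrist_force: [-0.0, 0.5, -0.0]
grip_width: 0.602
grasp_force: 0.0
```

```bash
python3 - <<'E'
from h import *
s=state();import json
json.dump({k:s[k] if isinstance(s[k],float) else np.array(s[k]).tolist() for k in s},open("s3.json","w"))
print(np.round(s["position"],4),np.round(s["ee_rot"],3).tolist(),np.round(s["joint_positions"],1))
w=capture("wrist")[:,:,::-1];d=capture("side")[:,:,::-1]
cv2.imwrite("pics/w3raw.png",w);cv2.imwrite("pics/s3raw.png",d)
cv2.imwrite("pics/w3.png",np.vstack([cv2.resize(w,(533,400)),cv2.resize(d[130:200,215:308],(533,200),interpolation=cv2.INTER_CUBIC)]))
E
```

```text
[ 0.4549 -0.3207  0.25  ] [[0.929, 0.371, -0.0], [0.371, -0.929, -0.0], [-0.0, -0.0, -1.0]] [-15.    9.1 -13.6   0.  -67.3 126.8]
```

View pics/w3.png

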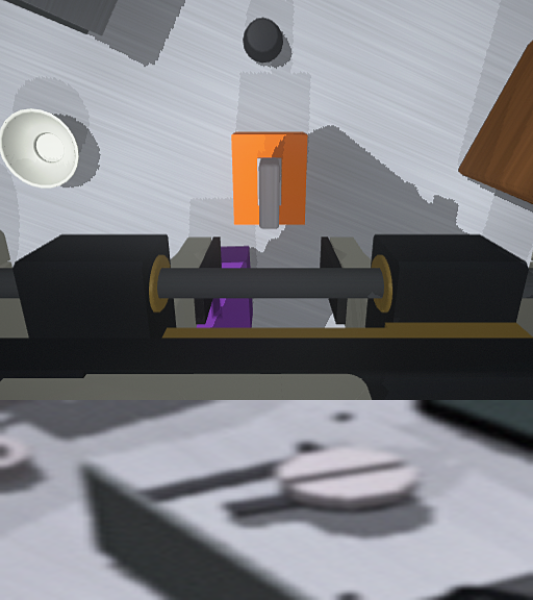

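```bash
python3 - <<'E'
from h import *
import json
np.set_printoptions(precision=4,suppress=True)
s=json.load(open("s3.json"));W=cam("wrist",s);R=np.array(s["ee_rot"]);p=np.array(s["position"])
im=cv2.imread("pics/w3raw.png");hsv=cv2.cvtColor(im,cv2.COLOR_BGR2HSV)
m=cv2.inRange(hsv,(5,170,60),(20,255,255))
for r in range(120,222,10):
    c=np.flatnonzero(m[r]);print(r,c[[0,-1]] if len(c) else 0, end=" ")
    if len(c):
        g=[x for x in range(c[0],c[-1]) if not m[r,x]];print(g[:1],g[-1:], im[r,g].mean(1)[:: max(1,len(g)//8)].round() if g else "")
    else: print()
u=262;u=258
print("col",[(r,int(im[r,257:261].mean())) for r in range(140,228,3)])
loc=lambda uv,z:((cast(W,uv,z)-p)@R)[:,:2]*1000
c=cv2.findContours(m,0,2)[0];c=max(c,key=cv2.contourArea);print(cv2.approxPolyDP(cv2.convexHull(c),3,True)[:,0].tolist())
print("block top far/near local",loc([(223,127),(295,127),(224.5,215),(293,215)],.048))
E
```

```text
120 0 
130 [223 459] [295] [458] [ 95. 123. 198. 188. 192. 194. 196. 199. 178.]
140 [223 294] [] [] 
150 [223 294] [] [] 
160 [224 442] [247] [441] [211.  95. 119. 118. 122. 195. 199. 196. 199.]
170 [224 293] [247] [270] [186. 108. 119. 123. 124. 119. 126.  94.]
180 [224 476] [247] [475] [177. 116. 121. 117. 119. 119. 196. 200. 121.]
190 [224 500] [247] [499] [155. 121. 115. 120. 118. 192. 201. 198.  97.]
200 [225 292] [249] [268] [104. 116. 119. 120. 122. 121. 120. 121. 121. 106.]
210 [225 292] [249] [267] [ 99. 116. 120. 119. 121. 122. 120. 121. 120. 104.]
220 0 
col [(140, 137), (143, 137), (146, 136), (149, 138), (152, 89), (155, 94), (158, 107), (161, 124), (164, 123), (167, 124), (170, 123), (173, 123), (176, 122), (179, 123), (182, 123), (185, 123), (188, 122), (191, 122), (194, 122), (197, 121), (200, 121), (203, 121), (206, 121), (209, 121), (212, 121), (215, 120), (218, 113), (221, 194), (224, 195), (227, 196)]
[[294, 129], [292, 214], [225, 214], [223, 129]]
block top far/near local [[ 51.0019 -40.0493]
 [ 50.973   38.5735]
 [-50.7282 -41.5384]
 [-50.782   39.3068]]
```

Request:
arm_command(increments=[{"turn": [0, 0, 0], "travel": [0, -1, 40], "claw": 0.6}, {"turn": [0, 0, 0], "travel": [0, -1, 80], "claw": 0.6}, {"turn": [0, 0, 0], "travel": [0, -1, 115], "claw": 0.6}, {"turn": [0, 0, 0], "travel": [0, -1, 140], "claw": 0.6}, {"turn": [0, 0, 0], "travel": [0, -1, 155], "claw": 0.6}, {"turn": [0, 0, 0], "travel": [0, -1, 159.5], "claw": 0.6}, {"turn": [0, 0, 0], "travel": [0, -1, 159.5], "claw": 0.6}, {"turn": [0, 0, 0], "travel": [0, -1, 159.5], "claw": 0.1}, {"turn": [0, 0, 0], "travel": [0, -1, 159.5], "claw": 0.1}, {"turn": [0, 0, 0], "travel": [0, -1, 159.5], "claw": 0.1}, {"turn": [0, 0, 0], "travel": [0, -1, 159.5], "claw": 0.1}, {"turn": [0, 0, 0], "travel": [0, -1, 159.5], "claw": 0.1}, {"turn": [0, 0, 0], "travel": [0, -1, 159.5], "claw": 0.1}])

```text
t: 6.02
position: [0.4553, -0.318, 0.0916]
ee_rot: [[0.927, 0.375, 0.001], [0.375, -0.927, -0.0], [0.001, 0.001, -1.0]]
wrist_force: [0.8, -0.4, -0.1]
grip_width: 0.206
grasp_force: 0.3
```

Request:
arm_command(increments=[{"turn": [0, 0, 0], "travel": [0, 0, 0], "claw": 0.0}, {"turn": [0, 0, 0], "travel": [0, 0, 0], "claw": 0.0}, {"turn": [0, 0, 0], "travel": [0, 0, 0], "claw": 0.0}])

```text
t: 6.27
position: [0.4553, -0.318, 0.0916]
ee_rot: [[0.927, 0.375, 0.001], [0.375, -0.927, -0.0], [0.0, 0.001, -1.0]]
wrist_force: [-1.2, 1.0, 5.6]
grip_width: 0.202
grasp_force: 30.0
```

Request:
arm_command(increments=[{"turn": [0, 0, 0], "travel": [0, 0, -10], "claw": 0}, {"turn": [0, 0, 0], "travel": [0, 0, -25], "claw": 0}, {"turn": [0, 0, 0], "travel": [0, 0, -50], "claw": 0}, {"turn": [0, 0, 0], "travel": [0, 0, -80], "claw": 0}, {"turn": [0, 0, 0], "travel": [0, 0, -120], "claw": 0}, {"turn": [0, 0, 0.05], "travel": [10, -15, -155], "claw": 0}, {"turn": [0, 0, 0.1], "travel": [30, -45, -185], "claw": 0}, {"turn": [0, 0, 0.2], "travel": [50, -72, -208], "claw": 0}, {"turn": [0, 0, 0.3], "travel": [70, -101, -208], "claw": 0}, {"turn": [0, 0, 0.4], "travel": [90, -130, -208], "claw": 0}, {"turn": [0, 0, 0.5], "travel": [110, -158, -208], "claw": 0}, {"turn": [0, 0, 0.555], "travel": [130, -187, -208], "claw": 0}, {"turn": [0, 0, 0.555], "travel": [150, -216, -208], "claw": 0}, {"turn": [0, 0, 0.555], "travel": [170, -245, -208], "claw": 0}, {"turn": [0, 0, 0.555], "travel": [187, -270, -208], "claw": 0}, {"turn": [0, 0, 0.555], "travel": [196, -283, -208], "claw": 0}, {"turn": [0, 0, 0.555], "travel": [196, -283, -208], "claw": 0}, {"turn": [0, 0, 0.555], "travel": [196, -283, -208], "claw": 0}, {"turn": [0, 0, 0.555], "travel": [196, -283, -208], "claw": 0}])

```text
t: 7.85
position: [0.5302, 0.0178, 0.299]
ee_rot: [[0.985, -0.17, -0.001], [-0.17, -0.985, -0.0], [-0.001, 0.0, -1.0]]
wrist_force: [0.0, 0.3, -1.7]
grip_width: 0.202
grasp_force: 30.0
```

```bash
python3 - <<'E'
from h import *
import json
s=state()
json.dump({k:s[k] if isinstance(s[k],float) else np.array(s[k]).tolist() for k in s},open("s4.json","w"))
print(np.round(s["position"],4),np.round(s["ee_rot"],3).tolist(),np.round(s["joint_positions"],1),s["grip_width"],s["grasp_force"])
w=capture("wrist")[:,:,::-1];d=capture("side")[:,:,::-1]
cv2.imwrite("pics/w4raw.png",w);cv2.imwrite("pics/s4raw.png",d)
cv2.imwrite("pics/w4.png",cv2.resize(w,(800,600)))
E
```

```text
[0.5302 0.0178 0.299 ] [[0.985, -0.17, -0.001], [-0.17, -0.985, -0.0], [-0.001, 0.0, -1.0]] [ 23.1   4.9 -12.   -0.  -73.1  57.1] 0.20249590585375393 29.997612833976746
```

View pics/w4.png

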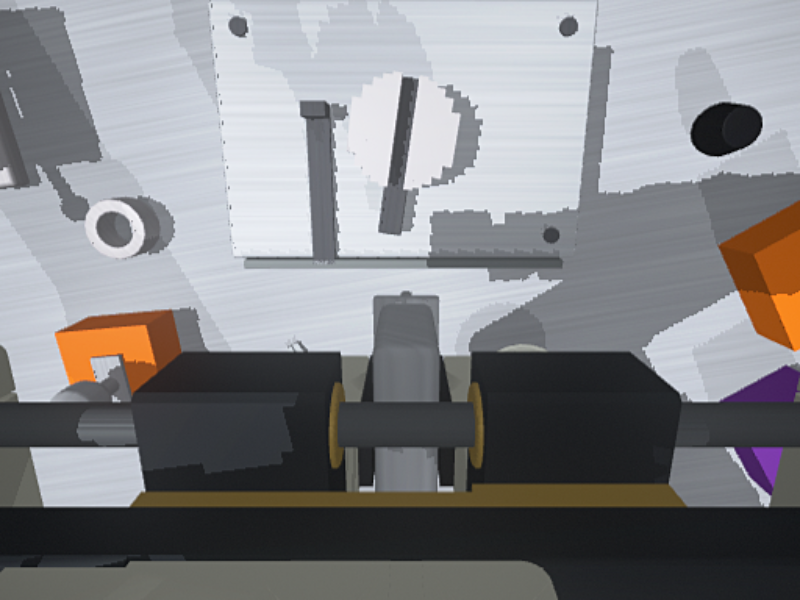

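```bash
python3 - <<'E'
from h import *
import json
np.set_printoptions(precision=4,suppress=True)
s=json.load(open("s4.json"));W=cam("wrist",s);R=np.array(s["ee_rot"]);p=np.array(s["position"])
im=cv2.imread("pics/w4raw.png");g=cv2.cvtColor(im,cv2.COLOR_BGR2GRAY)
loc=lambda uv,z:((cast(W,uv,z)-p)@R)[:,:2]*1000
cs=[]
for r in range(46,124,6):
    x=np.flatnonzero(g[r,240:275]<130)+240
    h=np.flatnonzero((im[r,215:310].min(1)>215))+215
    print(r,x[[0,-1]] if len(x) else 0,h[[0,-1]] if len(h) else 0,im[r,265].tolist(), im[r,222].tolist())
    if len(x) and 54<=r<=112: cs.append((x.mean(),r))
q=loc(cs,.167);print(q);k=np.polyfit(q[:,0],q[:,1],1);print("slope deg",np.degrees(np.arctan(k[0])),"y at x=90:",np.polyval(k,90),k)
print("head rows top/bottom",loc([(256,r) for r in (46,48,118,120)],.167))
print("tongue end",loc([(249.6,149)],.147), "collar edges",loc([(239.5,189),(280.5,189)],.299-.0776+.039))
print("ledge screws",loc([(238/1.5625,26/1.5625),(569/1.5625,26/1.5625),(551/1.5625,235/1.5625)],.13))
E
```

```text
46 0 [252 256] [209, 202, 195] [209, 200, 196]
52 [257 267] [239 309] [103, 98, 96] [213, 204, 198]
58 [256 266] [232 309] [101, 96, 94] [217, 209, 203]
64 [256 265] [225 309] [86, 80, 79] [218, 208, 203]
70 [255 264] [222 309] [205, 198, 198] [238, 229, 223]
76 [254 263] [221 309] [242, 238, 238] [225, 219, 213]
82 [253 262] [215 309] [236, 231, 233] [221, 214, 206]
88 [252 262] [215 309] [233, 230, 230] [229, 223, 221]
94 [251 261] [215 309] [234, 229, 230] [228, 222, 224]
100 [251 260] [215 309] [234, 229, 230] [235, 229, 225]
106 [250 259] [216 309] [233, 229, 229] [242, 238, 234]
112 [249 258] [215 309] [233, 229, 229] [238, 232, 228]
118 [248 257] [216 309] [235, 231, 230] [234, 228, 224]
[[110.8867   1.1568]
 [106.2935   0.7474]
 [101.6558  -0.0816]
 [ 96.9729  -0.9187]
 [ 92.244   -1.7641]
 [ 87.4685  -2.196 ]
 [ 82.6457  -3.056 ]
 [ 77.7748  -3.4986]
 [ 72.8554  -4.3737]
 [ 67.8865  -5.2577]]
slope deg 8.478446394231606 y at x=90: -1.874777177423578 [  0.1491 -15.2908]
head rows top/bottom [[119.9423  -2.9286]
 [118.4452  -2.9337]
 [ 62.8664  -3.1235]
 [ 61.1819  -3.1293]]
tongue end [[33.5033 -9.5249]] collar edges [[ 23.9245 -12.3454]
 [ 23.91    12.6426]]
ledge screws [[150.6511 -96.8367]
 [150.6426  94.5316]
 [ 29.8367  93.8248]]
```

Request:
arm_command(increments=[{"turn": [0, 0, 0.08], "travel": [30, -0.6, 0], "claw": 0}, {"turn": [0, 0, 0.148], "travel": [60, -1.2, 0], "claw": 0}, {"turn": [0, 0, 0.148], "travel": [82, -1.8, 0], "claw": 0}, {"turn": [0, 0, 0.148], "travel": [90.5, -1.8, 0], "claw": 0}, {"turn": [0, 0, 0.148], "travel": [90.5, -1.8, 20], "claw": 0}, {"turn": [0, 0, 0.148], "travel": [90.5, -1.8, 38], "claw": 0}, {"turn": [0, 0, 0.148], "travel": [90.5, -1.8, 46], "claw": 0}, {"turn": [0, 0, 0.148], "travel": [90.5, -1.8, 50], "claw": 0}, {"turn": [0, 0, 0.148], "travel": [90.5, -1.8, 54], "claw": 0}, {"turn": [0, 0, 0.148], "travel": [90.5, -1.8, 57], "claw": 0}, {"turn": [0, 0, 0.148], "travel": [90.5, -1.8, 57], "claw": 0}])

```text
t: 8.87
position: [0.6202, 0.0044, 0.2424]
ee_rot: [[0.95, -0.313, 0.0], [-0.313, -0.95, 0.0], [0.0, -0.0, -1.0]]
wrist_force: [-0.6, -0.6, -1.5]
grip_width: 0.204
grasp_force: 30.0
```

Request:
arm_command(increments=[{"turn": [0, 0, 0], "travel": [0, 0, 2], "claw": 0}, {"turn": [0, 0, 0], "travel": [0, 0, 4], "claw": 0}, {"turn": [0, 0, 0], "travel": [0, 0, 6], "claw": 0}, {"turn": [0, 0, 0], "travel": [0, 0, 8], "claw": 0}, {"turn": [0, 0, 0], "travel": [0, 0, 9.5], "claw": 0}, {"turn": [0, 0, 0], "travel": [0, 0, 9.5], "claw": 0}])

```text
t: 9.37
position: [0.62, 0.0044, 0.2321]
ee_rot: [[0.95, -0.313, -0.001], [-0.313, -0.95, -0.0], [-0.001, 0.0, -1.0]]
wrist_force: [0.6, -0.9, -1.6]
grip_width: 0.202
grasp_force: 30.0
```

Request:
arm_command(increments=[{"turn": [0, 0, 0.08], "travel": [0, 0, 0], "claw": 0}, {"turn": [0, 0, 0.16], "travel": [0, 0, 0], "claw": 0}, {"turn": [0, 0, 0.24], "travel": [0, 0, 0], "claw": 0}, {"turn": [0, 0, 0.34], "travel": [0, 0, 0], "claw": 0}, {"turn": [0, 0, 0.44], "travel": [0, 0, 0], "claw": 0}, {"turn": [0, 0, 0.54], "travel": [0, 0, 0], "claw": 0}, {"turn": [0, 0, 0.64], "travel": [0, 0, 0], "claw": 0}, {"turn": [0, 0, 0.74], "travel": [0, 0, 0], "claw": 0}, {"turn": [0, 0, 0.84], "travel": [0, 0, 0], "claw": 0}, {"turn": [0, 0, 0.94], "travel": [0, 0, 0], "claw": 0}, {"turn": [0, 0, 1.04], "travel": [0, 0, 0], "claw": 0}, {"turn": [0, 0, 1.14], "travel": [0, 0, 0], "claw": 0}, {"turn": [0, 0, 1.24], "travel": [0, 0, 0], "claw": 0}, {"turn": [0, 0, 1.32], "travel": [0, 0, 0], "claw": 0}, {"turn": [0, 0, 1.4], "travel": [0, 0, 0], "claw": 0}, {"turn": [0, 0, 1.4], "travel": [0, 0, 0], "claw": 0}])

```text
t: 10.7
position: [0.6196, 0.0042, 0.2324]
ee_rot: [[-0.151, -0.989, -0.001], [-0.989, 0.151, -0.001], [0.001, 0.001, -1.0]]
wrist_force: [-1.6, -0.6, -0.2]
grip_width: 0.208
grasp_force: 30.0
```

```bash
python3 - <<'E'
from h import *
s=state();print(s["wrist_torque"],s["joint_positions"],s["wrist_force"])
E
```

```text
[-0.32497445  0.80719708  0.04875059] [ 1.84200525e+01  1.57259288e+01 -7.31296105e+00  6.23824069e-03
 -6.70415761e+01 -2.71007452e+01] [-1.56042373 -0.57134094 -0.17555087]
```

Request:
arm_command(increments=[{"turn": [0, 0, 0.03], "travel": [0, 0, 0], "claw": 0}, {"turn": [0, 0, 0.06], "travel": [0, 0, 0], "claw": 0}, {"turn": [0, 0, 0.09], "travel": [0, 0, 0], "claw": 0}, {"turn": [0, 0, 0.12], "travel": [0, 0, 0], "claw": 0}])

```text
t: 11.03
position: [0.6196, 0.0042, 0.2324]
ee_rot: [[-0.263, -0.965, -0.001], [-0.965, 0.263, -0.0], [0.001, 0.001, -1.0]]
wrist_force: [-3.3, -0.8, -1.3]
grip_width: 0.202
grasp_force: 30.0
```

```bash
python3 - <<'E'
from h import *
s=state();print(s["wrist_torque"],s["wrist_force"])
E
```

```text
[-0.28362378  0.90032626  0.20024639] [-3.31295817 -0.77321455 -1.29738608]
```

Request:
arm_command(increments=[{"turn": [0, 0, 0.02], "travel": [0, 0, 0], "claw": 0}, {"turn": [0, 0, 0.04], "travel": [0, 0, 0], "claw": 0}, {"turn": [0, 0, 0.06], "travel": [0, 0, 0], "claw": 0}, {"turn": [0, 0, 0.06], "travel": [0, 0, 0], "claw": 0}])

```text
t: 11.37
position: [0.6196, 0.0043, 0.2324]
ee_rot: [[-0.322, -0.947, -0.001], [-0.947, 0.322, -0.0], [0.001, 0.001, -1.0]]
wrist_force: [-3.6, -1.4, -0.2]
grip_width: 0.204
grasp_force: 30.3
```

```bash
python3 - <<'E'
from h import *
s=state();print(s["wrist_torque"],s["wrist_force"])
E
```

```text
[-0.46674042  1.69586379  0.66514645] [-3.61739159 -1.36865949 -0.19368153]
```

Request:
arm_command(increments=[{"turn": [0, 0, 0.02], "travel": [0, 0, 0], "claw": 0}, {"turn": [0, 0, 0.04], "travel": [0, 0, 0], "claw": 0}, {"turn": [0, 0, 0.04], "travel": [0, 0, 0], "claw": 0}])

```text
t: 11.62
position: [0.6199, 0.0043, 0.2325]
ee_rot: [[-0.361, -0.933, -0.001], [-0.933, 0.361, -0.0], [0.0, 0.001, -1.0]]
wrist_force: [-4.4, -2.2, -0.4]
grip_width: 0.207
grasp_force: 31.1
```

```bash
python3 - <<'E'
from h import *
s=state();print(s["wrist_torque"],s["wrist_force"])
cv2.imwrite("pics/w5raw.png",capture("wrist")[:,:,::-1])
d=capture("side")[:,:,::-1];c=capture("scene")[:,:,::-1]
cv2.imwrite("pics/s5raw.png",d)
cv2.imwrite("pics/m5.png",np.hstack([cv2.resize(d[120:210,225:315],(400,400),interpolation=cv2.INTER_CUBIC),cv2.resize(c[160:260,240:340],(400,400),interpolation=cv2.INTER_CUBIC)]))
E
```

```text
[-0.66173158  2.02324031  0.90689172] [-4.43364672 -2.16679902 -0.42852966]
```

View pics/m5.png

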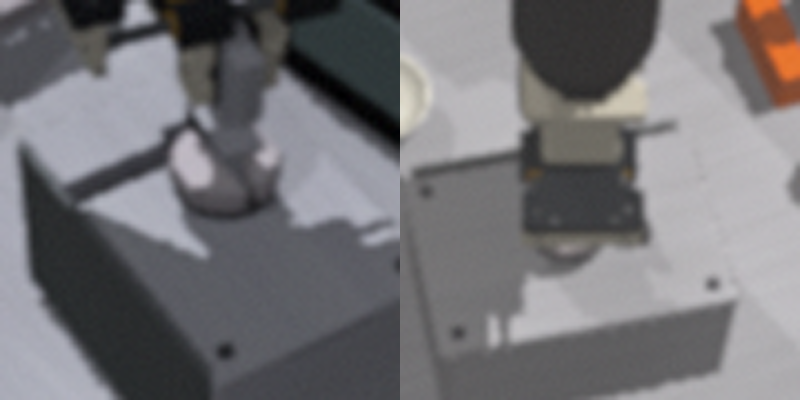

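Request:
arm_command(increments=[{"turn": [0, 0, -0.05], "travel": [0, 0, 0], "claw": 0}, {"turn": [0, 0, -0.1], "travel": [0, 0, 0], "claw": 0}, {"turn": [0, 0, -0.14], "travel": [0, 0, 0], "claw": 0}, {"turn": [0, 0, -0.14], "travel": [0, 0, 0], "claw": 0}])

```text
t: 12.1
position: [0.621, 0.0048, 0.2327]
ee_rot: [[-0.225, -0.974, 0.002], [-0.974, 0.225, 0.001], [-0.001, -0.002, -1.0]]
wrist_force: [-1.0, 0.3, -1.4]
grip_width: 0.204
grasp_force: 29.7
```

```bash
python3 - <<'E'
from h import *
s=state();print(s["wrist_torque"],s["wrist_force"],s["ee_rot"])
E
```

```text
[-0.01190414  0.45701374 -0.01054272] [-1.04097903  0.31461891 -1.4107005 ] [[-2.24985185e-01 -9.74360490e-01  1.81715991e-03]
 [-9.74361297e-01  2.24987107e-01  9.30382564e-04]
 [-1.31536556e-03 -1.56124800e-03 -9.99997916e-01]]
```

Request:
arm_command(increments=[{"turn": [0, 0, 0], "travel": [0, 0, -8], "claw": 0}, {"turn": [0, 0, 0], "travel": [0, 0, -20], "claw": 0}, {"turn": [0, 0, 0], "travel": [0, 0, -40], "claw": 0}, {"turn": [0, 0, 0], "travel": [0, 0, -66], "claw": 0}, {"turn": [0, 0, -0.12], "travel": [1, 15, -66], "claw": 0}, {"turn": [0, 0, -0.24], "travel": [2, 30, -66], "claw": 0}, {"turn": [0, 0, -0.36], "travel": [3, 45, -66], "claw": 0}, {"turn": [0, 0, -0.48], "travel": [5, 60, -66], "claw": 0}, {"turn": [0, 0, -0.6], "travel": [6, 75, -66], "claw": 0}, {"turn": [0, 0, -0.72], "travel": [7, 85, -66], "claw": 0}, {"turn": [0, 0, -0.84], "travel": [8, 91.5, -66], "claw": 0}, {"turn": [0, 0, -0.96], "travel": [8, 91.5, -66], "claw": 0}, {"turn": [0, 0, -1.08], "travel": [8, 91.5, -66], "claw": 0}, {"turn": [0, 0, -1.2], "travel": [8, 91.5, -66], "claw": 0}, {"turn": [0, 0, -1.32], "travel": [8, 91.5, -66], "claw": 0}, {"turn": [0, 0, -1.44], "travel": [8, 91.5, -66], "claw": 0}, {"turn": [0, 0, -1.56], "travel": [8, 91.5, -66], "claw": 0}, {"turn": [0, 0, -1.627], "travel": [8, 91.5, -66], "claw": 0}, {"turn": [0, 0, -1.627], "travel": [8, 91.5, -66], "claw": 0}, {"turn": [0, 0, -1.627], "travel": [8, 91.5, -66], "claw": 0}])

```text
t: 13.77
position: [0.5298, 0.0176, 0.2994]
ee_rot: [[0.985, -0.174, 0.002], [-0.174, -0.985, 0.001], [0.002, -0.001, -1.0]]
wrist_force: [0.1, 0.0, -1.4]
grip_width: 0.209
grasp_force: 29.7
```

```bash
python3 - <<'E'
from h import *
s=state();print(np.round(s["position"],4),np.round(s["ee_rot"],3).tolist())
w=capture("wrist")[:,:,::-1];cv2.imwrite("pics/w6raw.png",w);cv2.imwrite("pics/w6.png",cv2.resize(w,(800,600)))
E
```

```text
[0.5298 0.0176 0.2994] [[0.985, -0.174, 0.002], [-0.174, -0.985, 0.001], [0.002, -0.001, -1.0]]
```

View pics/w6.png

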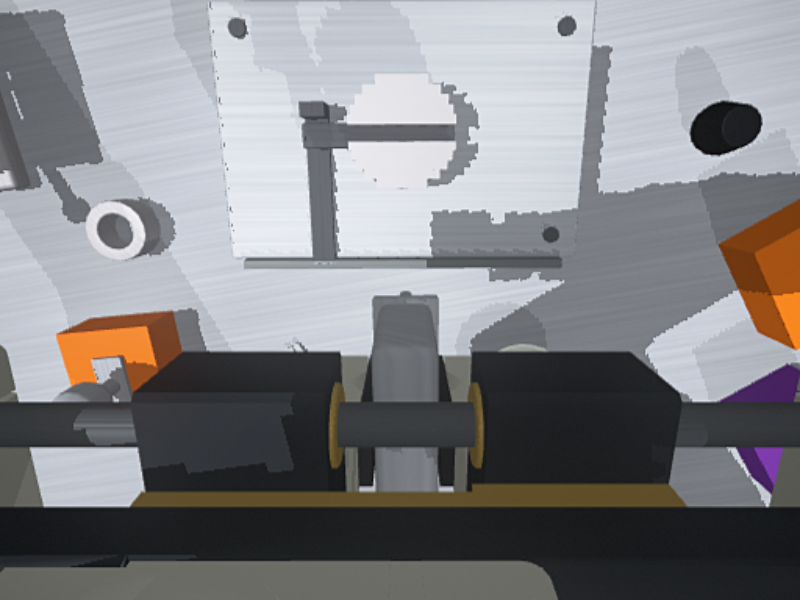

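Request:
arm_command(increments=[{"turn": [0, 0, 0], "travel": [-30, 20, 0], "claw": 0}, {"turn": [0, 0, -0.06], "travel": [-50, 45, 0], "claw": 0}, {"turn": [0, 0, -0.12], "travel": [-48, 75, 0], "claw": 0}, {"turn": [0, 0, -0.2], "travel": [-45, 110, 0], "claw": 0}, {"turn": [0, 0, -0.3], "travel": [-40, 145, 0], "claw": 0}, {"turn": [0, 0, -0.4], "travel": [-35, 180, 20], "claw": 0}, {"turn": [0, 0, -0.5], "travel": [-30, 215, 40], "claw": 0}, {"turn": [0, 0, -0.559], "travel": [-25, 250, 60], "claw": 0}, {"turn": [0, 0, -0.559], "travel": [-20, 285, 80], "claw": 0}, {"turn": [0, 0, -0.559], "travel": [-17, 315, 100], "claw": 0}, {"turn": [0, 0, -0.559], "travel": [-15, 335, 115], "claw": 0}, {"turn": [0, 0, -0.559], "travel": [-15, 343.5, 129], "claw": 0}, {"turn": [0, 0, -0.559], "travel": [-15, 343.5, 129], "claw": 0}, {"turn": [0, 0, -0.559], "travel": [-15, 343.5, 129], "claw": 0}, {"turn": [0, 0, -0.559], "travel": [-15, 343.5, 129], "claw": 0}])

```text
t: 15.07
position: [0.4563, -0.3185, 0.1704]
ee_rot: [[0.926, 0.377, 0.001], [0.377, -0.926, -0.001], [0.001, 0.001, -1.0]]
wrist_force: [0.4, -0.5, -0.9]
grip_width: 0.204
grasp_force: 29.7
```

Request:
arm_command(increments=[{"turn": [0, 0, 0], "travel": [-0.6, -0.5, 15], "claw": 0}, {"turn": [0, 0, 0], "travel": [-0.6, -0.5, 30], "claw": 0}, {"turn": [0, 0, 0], "travel": [-0.6, -0.5, 38], "claw": 0}, {"turn": [0, 0, 0], "travel": [-0.6, -0.5, 44], "claw": 0}, {"turn": [0, 0, 0], "travel": [-0.6, -0.5, 48], "claw": 0}, {"turn": [0, 0, 0], "travel": [-0.6, -0.5, 52], "claw": 0}, {"turn": [0, 0, 0], "travel": [-0.6, -0.5, 56], "claw": 0}, {"turn": [0, 0, 0], "travel": [-0.6, -0.5, 60], "claw": 0}, {"turn": [0, 0, 0], "travel": [-0.6, -0.5, 60], "claw": 0}])

```text
t: 15.82
position: [0.4547, -0.3182, 0.109]
ee_rot: [[0.926, 0.377, -0.001], [0.377, -0.926, 0.0], [-0.001, -0.001, -1.0]]
wrist_force: [0.3, -0.1, -0.9]
grip_width: 0.202
grasp_force: 29.7
```

Free entry; continue down to just on the collar.

Request:
arm_command(increments=[{"turn": [0, 0, 0], "travel": [0, 0, 5], "claw": 0}, {"turn": [0, 0, 0], "travel": [0, 0, 10], "claw": 0}, {"turn": [0, 0, 0], "travel": [0, 0, 14], "claw": 0}, {"turn": [0, 0, 0], "travel": [0, 0, 17], "claw": 0}, {"turn": [0, 0, 0], "travel": [0, 0, 18], "claw": 0}, {"turn": [0, 0, 0], "travel": [0, 0, 18], "claw": 0}])

```text
t: 16.32
position: [0.4548, -0.3183, 0.0916]
ee_rot: [[0.926, 0.378, -0.0], [0.378, -0.926, -0.0], [-0.0, -0.0, -1.0]]
wrist_force: [-1.9, 0.7, 1.7]
grip_width: 0.205
grasp_force: 29.8
```

Seated (force sign flipped at the same height). Open and rise.

Request:
arm_command(increments=[{"turn": [0, 0, 0], "travel": [0, 0, 0], "claw": 0.3}, {"turn": [0, 0, 0], "travel": [0, 0, 0], "claw": 0.5}, {"turn": [0, 0, 0], "travel": [0, 0, 0], "claw": 0.6}, {"turn": [0, 0, 0], "travel": [0, 0, 0], "claw": 0.6}, {"turn": [0, 0, 0], "travel": [0, 0, 0], "claw": 0.6}, {"turn": [0, 0, 0], "travel": [0, 0, -15], "claw": 0.6}, {"turn": [0, 0, 0], "travel": [0, 0, -40], "claw": 0.6}, {"turn": [0, 0, 0], "travel": [0, 0, -80], "claw": 0.6}, {"turn": [0, 0, 0], "travel": [0, 0, -120], "claw": 0.6}, {"turn": [0, 0, 0], "travel": [0, 0, -158], "claw": 0.6}, {"turn": [0, 0, 0], "travel": [0, 0, -158], "claw": 0.6}, {"turn": [0, 0, 0], "travel": [0, 0, -158], "claw": 0.6}])

```text
t: 17.32
position: [0.4562, -0.3187, 0.2525]
ee_rot: [[0.926, 0.378, 0.006], [0.378, -0.926, -0.002], [0.004, 0.004, -1.0]]
wrist_force: [0.1, 0.2, -1.3]
grip_width: 0.597
grasp_force: 0.0
```

```bash
python3 - <<'E'
from h import *
w=capture("wrist")[:,:,::-1];d=capture("side")[:,:,::-1]
cv2.imwrite("pics/m7.png",np.hstack([cv2.resize(w,(400,300)),cv2.resize(d[120:345,150:450],(400,300))]))
s=state();print(s["position"],s["t"])
E
```

```text
[ 0.45458729 -0.31802057  0.24909274] 17.4167
```

View pics/m7.png

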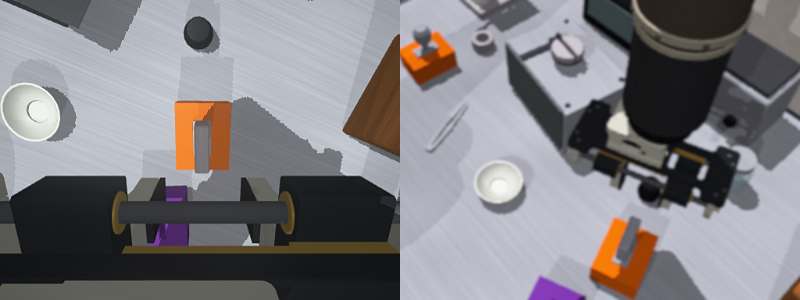

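The key stands upright in its block, fully down as it was at the start. The bin is shut, the cam is locked, and the bystanders haven't moved.

```bash
python3 -c "
from bench import *
print(sign_off())"
```

```text
the job is handed in; nothing more can be done
None
```

I pushed the bin shut, turned the cam clockwise to its stop with the key, put the key back fully down in its orange block and let go; the job is handed in, with the robot's clock at about 17.4 s.

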